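Raise the dust cabinet's sash to its marker

TASK

Put a fingertip under the lip of the dust cabinet's sliding window and gently push the window up its slanted front until its pointer is level with the marker clip on the right post, then let go and move clear so that the window stays there. Do not grip or pinch the lip, do not shift the marker, and leave the things in and around the cabinet where they stand.

Things in the scene. Friction and masses are not known exactly. Their poses are not given: they have to be found in the camera images.
- cabinet: White fixed cabinet 284 x 320 x 368 mm. Origin: centre of its underside on the worktop; x from front to back, y to the left seen from the front. The front leans back 30 degrees: its plane meets the worktop at x = -140 mm, 'up the slope' is (0.5, 0, 0.866), 'outward' is (-0.866, 0, 0.5). Posts at y = +-145 mm stand 11 mm outward; the sill below the window 6 mm, up to 66 mm up the slope.
- sash (a joint): Travel of the clear sliding window up the slope, 0 to 0.155 m (0 = fully down). It is counterweighted: nearly balanced (within about 1 N), about 2.5 N of friction plus a little damping (12 N per m/s), and it stays where it is left.
- lip_under (a point): Middle of the underside of the window's grey metal lip; fingers push up here. The lip is 200 mm wide, 12 mm thick, square to the slanted front, from 6 to 46 mm outward of the front plane, open beneath; this point is 26 mm outward and, with the window fully down, 79 mm up the slope. A black rubber strip lies on the lip's top; touching it and the lip at once counts as pinching.
- pointer (a point): Tip of the small dark tongue at the window's right edge (cabinet y = -134 mm), 4 mm thick, level with the lip's mid-thickness: 85 mm up the slope when the window is fully down, 14.5 mm outward.
- marker (a joint): Position of the marker clip along the slope, in m from the window's zero: pointer and marker are level when the two joint values are equal. The clip sits on the right post, held by 8 N of friction, and is not to be moved.
- marker_tip (a point): Tip of the dark marker clip's tongue, 4 mm thick, that points at the window's tongue (cabinet y = -135.5 mm). The clip is 18 mm high and stands 19 mm outward of the front plane.
- specimen_block: Black slotted block with standing bars, 52 x 100 x 90 mm, on the floor inside the cabinet; origin at the centre of its underside. Leave it.
- weight_500g: Check weight with a knob, 38 mm across, 62 mm high, on the worktop left of the cabinet's front; origin at the centre of its underside. Leave it.
- weight_200g: Smaller check weight, 28 mm across, 46 mm high, in front of the cabinet on the left; origin at the centre of its underside. Leave it.
- striker: Flat round grey-white striker with a short boss at its side, 68 x 84 mm, 22 mm high, lying on the worktop in front of the cabinet on the right; origin at the centre of its underside. Leave it.

How it is judged:
By the outcome, as a careful person would: the job done as asked, in the order asked, and still so for the second after the job is handed in, with the robot touching nothing.
It also fails if it takes over 40 s, if anything falls off the work surface, if the arm or the gripper's body presses on something with over 40 N, if the wrist force passes 120 N, or if a joint passes its speed limit or range.

ROBOT

A 7-joint arm with a two-finger parallel gripper is mounted at the origin on a cart in front of the work surface, level with it; the furniture and walls round the work are solid. World frame = base frame: x ahead of the robot, y to its left, z up, the work surface at z = 0. Lengths are in m, angles in rad, forces in N, time in s.
With the tool pointing down it reaches from about 0.4 to 0.85 m from the base axis. Payload 10.4 kg.
Tool frame: the origin (TCP) lies at the very end of the fingers, on their centre line; the grasp point (between the pads) lies 19 mm behind it; z points along the fingers, y is the line along which they close (so a half turn about z gives the same grasp; the last joint's range is limited). The gripper opens to 87 mm and grips with 3 to 60 N. Pads are 19 mm wide; open, the fingers measure 117 mm over their backs; the gripper's body (75 mm by 190 mm) begins 51 mm behind the grasp point.
Start: joints at [-1.341, 0.332, -0.065, 1.46, 0.022, 1.35, -0.088], TCP at [0.156, 0.605, 0.223] pointing down, gripper open.
Joint ranges: [-2.6, 2.6], [-0.5, 2.12], [-1.47, 1.34], [0.16, 2.42], [-1.27, 4.41], [0.06, 2.06], [-2.6, 2.6]. Speed limits (rad/s): [2.22, 2.22, 2.79, 2.79, 3.14, 3.14, 3.14].

INTERFACE

Orientations are given as a unit quaternion [x, y, z, w].
In Python, from plant import ctrl gives the robot as it stands. Calls block until the motion is done:
- ctrl.movep(position, orientation): joint-space move of the TCP to a pose.
- ctrl.move_linear(position, frame=None, vel=0.15): straight line of the TCP; frame=None keeps the orientation; vel is the mean speed in m/s.
- ctrl.movej(angles): joint-space move.
- ctrl.gripper_to(opening, effort=None): finger opening in m; effort is the grip in N (None keeps the last); returns when the fingers have stopped.
- ctrl.pause(seconds).
- ctrl.inverse_kinematics(position, orientation): joint angles nearest the present ones, or None.
- ctrl.get_image(name): name is "scene" or "top" or "wrist"; returns a dict with "img" (420x560x3 uint8, blue, green, red), "K" (3x3 intrinsics, pixels), "rvec" (rotation vector, rad) and "tvec" (3), from world to camera coordinates, as OpenCV has them; the wrist camera has in their place "mount" (4x4, takes a point from camera to tool coordinates, whose origin is the TCP and whose axes are the flange's). Camera axes: x right, y down, z forward; pixel columns grow to the right and rows downward; lengths in m; the calibration is good to about 2 mm. A picture is of the moment at which its call begins: read the wrist's pose just before it. There is no depth.
A pose or a line that the arm cannot do raises ctrl.MotionError and nothing moves.
- ctrl.job_done(): hands the job in; it is judged then, once.
Readings, each from a call of its own:
- ctrl.get_time_s(): time.
- ctrl.get_joints(): joint angles.
- ctrl.get_joint_vel(): joint speeds.
- ctrl.get_tau(): joint torques, N m.
- ctrl.get_eef_pos(): TCP position.
- ctrl.get_eef_rot(): TCP orientation.
- ctrl.get_force(): force on the tool from outside, world axes, zero at the start.
- ctrl.get_moment(): the same for the moment, N m.
- ctrl.get_finger_gap(): finger opening in m.
- ctrl.get_grasp_force(): force on a finger pad.
Only numpy, scipy, OpenCV 4.12 (cv2) and the standard library are available. Lean on these libraries where they do the work, as an engineer would, in place of code of your own. Each camera call takes 0.05 s, during which the arm holds its last target. There are 200 camera calls.

## Working session

There is one attempt and no reset: what is moved stays moved. The work goes in short steps, each a Python script; the robot and the scene stay as the last script left them, time stands still between calls to the robot, and variables do not carry over. Pictures are saved under pics/ and viewed, at most 10 in all, crops included, and the job is handed in when it is done.

```bash
mkdir -p pics
python3 - <<'E'
from plant import ctrl
import cv2,numpy as np
for n in ("scene","top"):
    d=ctrl.get_image(n); cv2.imwrite(f"pics/{n}0.png",d["img"])
    print(n,d["K"].tolist(),d["rvec"],d["tvec"])
print(ctrl.get_eef_rot(),ctrl.get_time_s())
print(ctrl.get_image("wrist")["mount"])
E
```

```text
scene [[490.39754114688407, 0.0, 276.3106900867724], [0.0, 490.39754114688407, 214.7578423448715], [0.0, 0.0, 1.0]] [ 1.59941284 -1.94543733  0.82210426] [-0.0233512   0.52347533  0.56917707]
top [[424.20580769394763, 0.0, 277.5977316975793], [0.0, 424.20580769394763, 206.28153703460202], [0.0, 0.0, 1.0]] [ 1.60459635 -2.093322    0.73221354] [0.04010661 0.55712048 0.58798263]
[ 1.26016965e-01  9.92027889e-01 -6.23607795e-04 -5.13785831e-05] 0.1
[[-4.13346933e-04 -9.65467275e-01 -2.60524031e-01  6.95136569e-02]
 [ 9.99999877e-01 -3.27213811e-04 -3.73987208e-04 -6.13759502e-04]
 [ 2.75825349e-04 -2.60524154e-01  9.65467291e-01 -1.61010142e-01]
 [ 0.00000000e+00  0.00000000e+00  0.00000000e+00  1.00000000e+00]]
```

View pics/scene0.png

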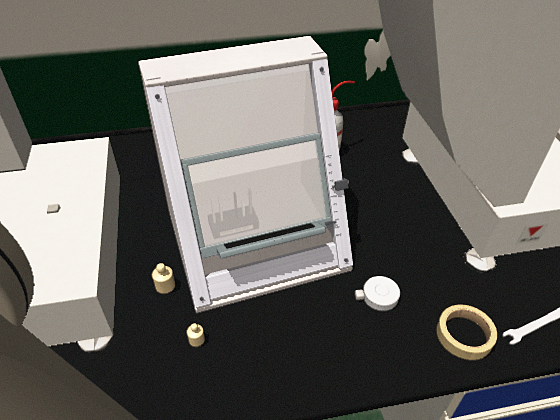

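View pics/top0.png

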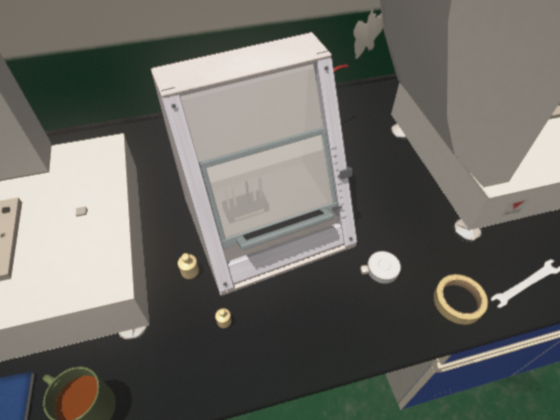

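Run:
```python
import cv2
a=cv2.imread("pics/scene0.png")[30:320,130:370]; cv2.imwrite("pics/s1.png",cv2.resize(a,None,fx=2,fy=2,interpolation=cv2.INTER_CUBIC))
a=cv2.imread("pics/top0.png")[30:300,150:370]; cv2.imwrite("pics/t1.png",cv2.resize(a,None,fx=2,fy=2,interpolation=cv2.INTER_CUBIC))
```

```text
(no output)
```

View pics/s1.png

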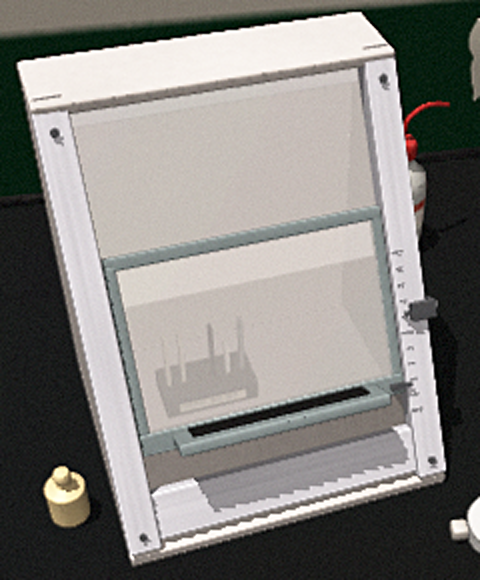

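View pics/t1.png

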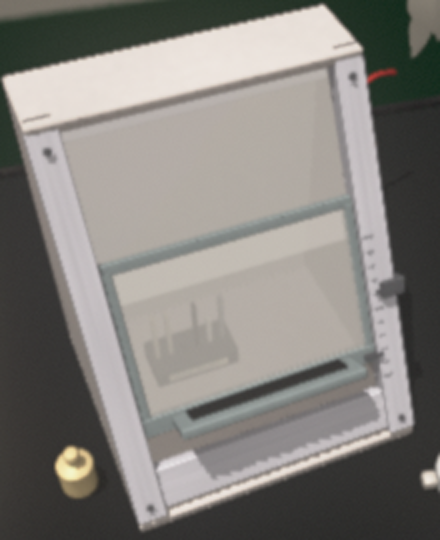

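```bash
cat > fit.py <<'E'
import cv2,numpy as np
from scipy.optimize import least_squares
from plant import ctrl
cams={n:ctrl.get_image(n) for n in("scene","top")}
off={"scene":(130,30),"top":(150,30)}
def sl(s,o,y): return np.array([-.140+.5*s-.866*o,y,.866*s+.5*o])
def pts(p):
    q,m,s1,s2,xr,xb=p[3:]
    return np.array([sl(s1,.011,.145),sl(s1,.011,-.145),sl(s2,.011,.145),sl(s2,.011,-.145),
     [.142,.16,.368],[.142,-.16,.368],[xr,.16,.368],[xr,-.16,.368],[xb,.16,0],[xb,-.16,0],
     sl(.079+q,.046,.1),sl(.079+q,.046,-.1),sl(.085+q,.0145,-.134),sl(.085+m,.0145,-.1355)])
def world(p,P):
    c,s=np.cos(p[2]),np.sin(p[2]);return P@np.array([[c,-s,0],[s,c,0],[0,0,1]]).T+[p[0],p[1],0]
def proj(n,W):
    d=cams[n];return cv2.projectPoints(W,d["rvec"],d["tvec"],d["K"],None)[0][:,0]
px={"scene":[(56,133),(384,79),(144,538),(432,461),(18,62),(362,13),(32,110),(396,46),(135,563),(445,481),(181,455),(391,403),(410,386),(410,312)],
"top":[(50,153),(353,77),(151,509),(402,418),(4,76),(323,6),(24,132),(363,47),(143,530),(411,432),(181,436),(368,376),(382,357),(378,290)]}
def res(p): return np.concatenate([(proj(n,world(p,pts(p)))-np.array(px[n])/2-off[n]).ravel() for n in px])
if __name__=="__main__":
    for n,d in cams.items():
        R=cv2.Rodrigues(d["rvec"])[0];print(n,-R.T@d["tvec"].ravel())
    b=min((least_squares(res,[.1,.75,a,.03,.08,.36,.02,.07,-.14],loss="soft_l1") for a in np.arange(0,6.3,1.0)),key=lambda r:r.cost)
    p=b.x;print(b.cost,p.round(4));print(res(p).reshape(2,-1,2).round(1).tolist())
    np.save("p.npy",p);print(world(p,sl(.079+p[3],.026,0)[None]))
E
python3 fit.py
```

```text
scene [-0.0429191  -0.01104254  0.7723796 ]
top [0.07732597 0.02085117 0.80703239]
18.235748667204714 [ 0.6589 -0.1113  6.4128  0.0319  0.0996  0.3952  0.0296  0.0588 -0.1385]
[[[-0.4, 0.5], [-0.1, 0.5], [-0.4, 0.3], [0.1, 0.4], [-0.6, -0.2], [-0.1, -0.9], [-0.8, -0.9], [0.3, 2.3], [-1.6, 1.4], [-0.4, -0.0], [0.1, 0.6], [1.0, 0.3], [1.3, -2.3], [-2.4, 0.2]], [[-0.5, -0.6], [0.4, -0.2], [0.2, -0.7], [0.1, -0.3], [-0.6, 0.0], [1.7, -1.0], [-0.1, -1.4], [1.0, 0.3], [-0.7, -0.1], [0.3, -0.4], [1.5, 1.3], [0.9, -0.5], [1.1, -3.5], [-0.6, -0.1]]]
[[ 0.55268266 -0.12518239  0.1090077 ]]
```

```bash
cat > h.py <<'E'
import numpy as np,cv2
from scipy.spatial.transform import Rotation as Ro
from plant import ctrl
p=np.load("p.npy"); Rz=Ro.from_euler("z",p[2])
def sl(s,o,y): return np.array([-.140+.5*s-.866*o,y,.866*s+.5*o])
def W(s,o,y=0): return Rz.apply(sl(s,o,y))+[p[0],p[1],0]
def S(w):
    l=Rz.inv().apply(np.asarray(w)-[p[0],p[1],0])+[.14,0,0]; return np.array([.5*l[0]+.866*l[2],-.866*l[0]+.5*l[2],l[1]])
def Q(pitch=30):  # tool z pitched down by pitch deg, tool x up
    a=np.radians(pitch);z=np.array([np.cos(a),0,-np.sin(a)]);x=np.array([np.sin(a),0,np.cos(a)])
    return (Rz*Ro.from_matrix(np.c_[x,np.cross(z,x),z])).as_quat()
def wrist(name):
    P,q=np.array(ctrl.get_eef_pos()),ctrl.get_eef_rot(); d=ctrl.get_image("wrist")
    T=np.eye(4);T[:3,:3]=Ro.from_quat(q).as_matrix();T[:3,3]=P
    C=np.linalg.inv(T@d["mount"]); cv2.imwrite(f"pics/{name}.png",d["img"]); np.savez(f"pics/{name}.npz",C=C,K=d["K"]); return d["img"],C,d["K"]
def proj(w,C,K):
    return cv2.projectPoints(np.atleast_2d(w).astype(float),cv2.Rodrigues(C[:3,:3])[0],C[:3,3],K,None)[0][:,0]
E
python3 - <<'E'
from h import *
for n,(u,v) in {"w200":(196,343),"w500":(164,290),"striker":(380,298),"box":(105,322)}.items():
    d=ctrl.get_image("scene");R=cv2.Rodrigues(d["rvec"])[0];c=-R.T@np.ravel(d["tvec"]);r=R.T@np.linalg.inv(d["K"])@[u,v,1];print(n,(c-r*c[2]/r[2]).round(3))
for pt in (30,20,10,40):
    print(pt,[None if (j:=ctrl.inverse_kinematics(W(s,o),Q(pt))) is None else np.round(j,2).tolist() for s,o in((.2,.15),(.09,.15),(.09,.016),(.18,.016))])
dn=ctrl.get_eef_rot()
print(ctrl.inverse_kinematics([.156,.605,.42],dn),ctrl.inverse_kinematics([.4,.1,.42],Q(80)),W(.2,.15),W(.09,.016))
E
```

```text
w200 [0.437 0.034 0.   ]
w500 [ 0.566  0.086 -0.   ]
striker [ 0.467 -0.32   0.   ]
box [0.513 0.195 0.   ]
30 [None, None, None, [0.43, 0.02, -0.06, 2.4, 4.18, 0.49, 0.85]]
20 [None, None, None, None]
10 [None, None, None, None]
40 [[0.07, -0.46, 0.33, 2.4, -0.6, 0.49, -0.58], None, None, [-1.0, -0.38, 1.23, 2.35, -0.15, 0.12, -0.93]]
[-1.3565329   0.32141249 -0.05087741  1.06829128  0.0163725   1.7522519
 -0.08389866] [-0.81268344 -0.35227182  0.29003424  1.72472474  0.1668669   1.59302461
 -1.95549777] [ 0.49039355 -0.13329892  0.2482    ] [ 0.55092582 -0.12541131  0.08594   ]
```

```bash
cat >> h.py <<'E'
def Q2(psi,e,sg=1):  # yaw psi (deg, + = tool points to the left, body on the right) in lip plane, e = tilt of tip down the slope
    ps,e=np.radians([psi,e]); n=np.array([.866,0,-.5]);u=np.array([.5,0,.866]);y=np.array([0,1,0.])
    d=np.cos(ps)*n+np.sin(ps)*y; z=np.cos(e)*d-np.sin(e)*u; x=sg*(np.cos(e)*u+np.sin(e)*d)
    return (Rz*Ro.from_matrix(np.c_[x,np.cross(z,x),z])).as_quat()
E
python3 - <<'E'
from h import *
for sg in (1,-1):
  for e in (0,10,20,30):
    for psi in range(-90,91,15):
      r=[ctrl.inverse_kinematics(W(s,.02),Q2(psi,e,sg)) for s in(.09,.18)]
      if all(x is not None for x in r): print(sg,e,psi,[np.round(x,2).tolist() for x in r])
E
```

```text
1 0 15 [[1.78, 0.7, -1.23, 2.3, -1.23, 0.35, 0.66], [1.76, 0.51, -1.31, 2.21, -1.17, 0.43, 0.36]]
1 0 30 [[1.32, 0.56, -0.66, 2.11, -1.17, 0.87, 0.56], [1.24, 0.43, -0.66, 2.03, -1.19, 0.92, 0.37]]
1 0 45 [[0.8, 0.64, -0.06, 1.91, -1.21, 1.33, 0.57], [0.74, 0.54, -0.06, 1.84, -1.22, 1.36, 0.39]]
1 0 60 [[0.62, 0.82, 0.14, 1.68, -1.18, 1.66, 0.55], [0.57, 0.73, 0.14, 1.62, -1.22, 1.69, 0.39]]
1 0 75 [[0.45, 1.03, 0.34, 1.45, -1.22, 1.99, 0.56], [0.48, 0.93, 0.24, 1.38, -1.23, 1.98, 0.37]]
1 0 90 [[0.65, 1.17, -0.06, 1.19, -0.95, 2.05, 0.39], [0.72, 1.12, -0.27, 1.11, -0.93, 2.02, 0.17]]
1 10 15 [[1.55, 0.39, -1.03, 2.24, -1.13, 0.48, 0.33], [0.76, 0.12, -0.26, 2.16, -1.25, 0.71, 0.18]]
1 10 30 [[0.72, 0.38, -0.06, 2.09, -1.22, 1.01, 0.44], [0.3, 0.3, 0.34, 2.0, -1.25, 1.13, 0.27]]
1 10 45 [[0.42, 0.59, 0.34, 1.89, -1.22, 1.42, 0.5], [0.37, 0.51, 0.34, 1.79, -1.2, 1.44, 0.31]]
1 10 60 [[0.28, 0.83, 0.54, 1.67, -1.25, 1.78, 0.56], [0.39, 0.71, 0.34, 1.57, -1.17, 1.72, 0.34]]
1 10 75 [[0.26, 1.04, 0.59, 1.43, -1.25, 2.05, 0.59], [0.39, 0.9, 0.34, 1.33, -1.16, 1.98, 0.35]]
1 10 90 [[0.62,
[... 3905 characters left out ...]
-1 30 -30 [[-0.79, 0.04, 0.68, 2.29, 0.9, 0.54, 0.47], [-0.84, -0.0, 0.72, 2.12, 0.73, 0.7, 0.69]]
-1 30 -15 [[-0.79, -0.05, 0.86, 2.31, 0.46, 0.36, 1.2], [-1.02, -0.13, 1.03, 2.14, 0.48, 0.58, 1.21]]
-1 30 0 [[0.91, 0.09, -0.66, 2.18, -0.35, 0.42, 2.26], [0.69, 0.05, -0.47, 2.03, -0.28, 0.59, 2.12]]
-1 30 15 [[1.36, 0.33, -1.03, 2.06, -0.3, 0.61, 2.52], [1.16, 0.22, -0.85, 1.91, -0.38, 0.77, 2.47]]
-1 30 30 [[1.51, 0.69, -1.24, 1.9, 0.04, 0.83, 2.47], [1.31, 0.49, -1.04, 1.76, -0.23, 0.96, 2.57]]
-1 30 45 [[1.45, 0.92, -1.25, 1.71, 0.14, 1.09, 2.58], [1.35, 0.84, -1.25, 1.57, 0.05, 1.19, 2.53]]
-1 30 60 [[1.38, 1.2, -1.37, 1.51, 0.31, 1.39, 2.6], [1.28, 1.14, -1.41, 1.37, 0.25, 1.47, 2.53]]
```

Run:
```python
from h import *
for e in (15,20,25,30):
    for psi in (5,10,15,20):
      r=[ctrl.inverse_kinematics(W(s,o),Q2(psi,e)) for s,o in((.15,.14),(.09,.10),(.09,.032),(.14,.032),(.185,.032))]
      print(e,psi,[None if x is None else np.round(x,2).tolist() for x in r])
```

```text
15 5 [[-0.15, -0.43, 0.6, 2.39, -0.51, 0.55, -0.54], None, [1.67, 0.22, -1.25, 2.31, -1.13, 0.32, 0.13], [-1.0, -0.42, 1.31, 2.34, -0.2, 0.27, -0.78], [-0.94, -0.35, 1.21, 2.26, -0.28, 0.35, -0.78]]
15 10 [[-0.32, -0.45, 0.81, 2.35, -0.48, 0.62, -0.47], [-0.12, -0.15, 0.71, 2.42, -1.06, 0.63, 0.11], [1.34, 0.18, -0.86, 2.28, -1.19, 0.5, 0.21], [-0.45, 0.01, 0.94, 2.28, -1.2, 0.63, 0.1], [-0.82, -0.12, 1.24, 2.22, -0.91, 0.57, -0.18]]
15 15 [[-0.47, -0.45, 0.99, 2.31, -0.48, 0.7, -0.4], [-0.26, -0.08, 0.92, 2.37, -1.08, 0.77, 0.19], [0.81, 0.16, -0.26, 2.25, -1.24, 0.67, 0.28], [-0.19, 0.1, 0.74, 2.23, -1.23, 0.78, 0.17], [-0.22, 0.06, 0.73, 2.16, -1.12, 0.78, 0.01]]
15 20 [[-0.41, -0.28, 1.04, 2.26, -0.73, 0.87, -0.12], [-0.21, 0.05, 0.94, 2.31, -1.14, 0.96, 0.3], [0.47, 0.21, 0.14, 2.21, -1.24, 0.83, 0.33], [-0.13, 0.18, 0.74, 2.17, -1.25, 0.94, 0.23], [-0.17, 0.14, 0.74, 2.1, -1.16, 0.93, 0.09]]
20 5 [[-0.23, -0.42, 0.62, 2.34, -0.31, 0.61, -0.76], [-0.23, -0.25, 0.68, 2.41, -0.68, 0.48, -0.35], [-0.9, -0.05, 1.34, 2.36, -1.04, 0.44, -0.04], [-0.99, -0.31, 1.29, 2.28, -0.25, 0.38, 
[... 1996 characters left out ...]
.89, 2.19, -0.04, 0.82, -0.96], [-0.77, -0.37, 1.13, 2.28, -0.09, 0.65, -0.85], [-0.51, 0.11, 0.95, 2.2, -0.83, 0.68, -0.28], [-0.35, 0.06, 0.74, 2.11, -0.66, 0.72, -0.48], [-0.37, 0.04, 0.74, 2.02, -0.59, 0.78, -0.59]]
30 15 [[-0.62, -0.39, 0.99, 2.16, -0.16, 0.88, -0.78], [-0.85, -0.34, 1.27, 2.23, -0.21, 0.72, -0.65], [-0.45, 0.19, 0.96, 2.15, -0.93, 0.82, -0.13], [-0.48, 0.14, 0.95, 2.07, -0.82, 0.85, -0.28], [-0.5, 0.12, 0.95, 1.99, -0.74, 0.9, -0.4]]
30 20 [[-0.67, -0.32, 1.11, 2.11, -0.3, 0.95, -0.59], [-0.36, 0.01, 0.94, 2.18, -0.73, 0.92, -0.16], [-0.38, 0.27, 0.96, 2.1, -1.01, 0.95, -0.0], [-0.41, 0.23, 0.95, 2.02, -0.91, 0.98, -0.15], [-0.69, 0.38, 1.32, 1.95, -1.04, 1.16, -0.12]]
```

Run:
```python
from h import *
q=Q2(10,25)
ctrl.move_linear([.156,.605,.40],vel=.25)
for s,o in ((.26,.16),(.24,.14),(.2,.14)):
    try: ctrl.movep(W(s,o),q); print("ok",s,o); break
    except ctrl.MotionError as x: print(x)
ctrl.gripper_to(0.0,10)
print(ctrl.get_time_s(),np.round(ctrl.get_joints(),2),S(ctrl.get_eef_pos()),ctrl.get_finger_gap(),ctrl.get_force())
im,C,K=wrist("w1")
print(proj([W(.085+p[3],.0145,-.134),W(.085+p[4],.0145,-.1355),W(.079+p[3],.046,.1),W(.079+p[3],.046,-.1)],C,K))
```

```text
ok 0.26 0.16
5.725 [-0.39 -0.37  0.69  2.03 -0.2   0.93 -0.92] [2.59976314e-01 1.59995697e-01 3.25728917e-06] 0.0008610929444728237 [-0.95722169 -1.00833873  0.5358759 ]
[[414.36572949 265.41721723]
 [435.06206179 220.64643044]
 [208.06310078 262.5219762 ]
 [384.59756066 286.93541901]]
```

View pics/w1.png

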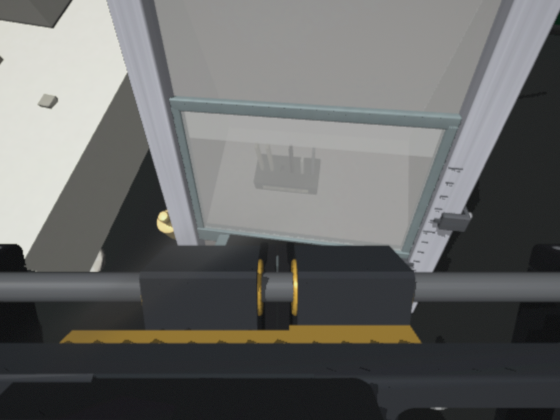

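Run:
```python
from h import *
for s,o in ((.15,.14),(.078,.10),(.078,.032)):
    try: ctrl.move_linear(W(s,o),vel=.1)
    except ctrl.MotionError as x: print(s,o,x); break
print(ctrl.get_time_s(),np.round(ctrl.get_joints(),2),S(ctrl.get_eef_pos()),ctrl.get_force())
d=ctrl.get_image("scene")
cv2.imwrite("pics/s2.png",cv2.resize(d["img"][100:350,100:400],None,fx=2,fy=2,interpolation=cv2.INTER_CUBIC))
```

```text
0.078 0.032 the arm cannot follow that straight line within its joint ranges
8.0167 [-0.61 -0.31  1.07  2.35 -0.38  0.57 -0.54] [ 7.84050016e-02  9.99662454e-02 -7.66063814e-05] [-0.57206879  0.04139537  0.58482161]
```

View pics/s2.png

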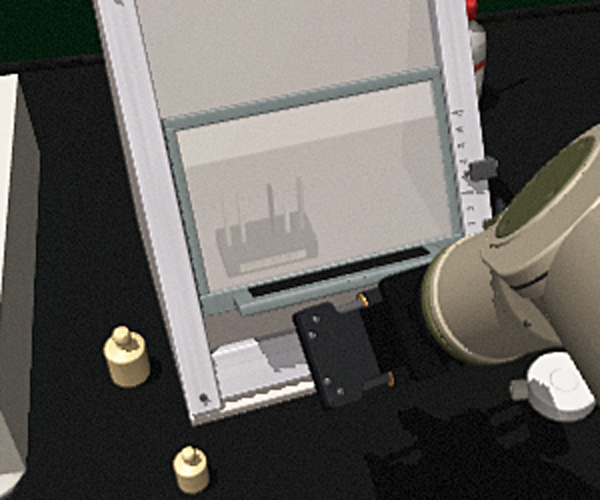

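Run:
```python
from h import *
print(np.round(ctrl.get_joints(),2))
for e,psi in ((25,10),(30,10),(30,15),(25,15),(35,10)):
    print(e,psi,[None if (x:=ctrl.inverse_kinematics(W(.08,o),Q2(psi,e))) is None else np.round(x,2).tolist() for o in(.1,.077,.055,.032)])
```

```text
[-0.61 -0.31  1.07  2.35 -0.38  0.57 -0.54]
25 10 [[-0.61, -0.31, 1.07, 2.34, -0.38, 0.57, -0.55], [-0.77, -0.25, 1.21, 2.32, -0.47, 0.54, -0.47], [-0.67, -0.02, 1.16, 2.3, -0.87, 0.62, -0.16], [-0.08, 0.08, 0.54, 2.25, -0.98, 0.61, -0.1]]
30 10 [[-0.58, -0.23, 1.01, 2.29, -0.35, 0.65, -0.62], [-0.74, -0.16, 1.16, 2.27, -0.45, 0.63, -0.54], [-0.72, 0.01, 1.18, 2.24, -0.72, 0.66, -0.33], [-0.82, 0.27, 1.34, 2.22, -1.05, 0.79, -0.09]]
30 15 [[-0.75, -0.21, 1.23, 2.25, -0.42, 0.73, -0.47], [-0.64, 0.01, 1.17, 2.22, -0.73, 0.79, -0.22], [-0.24, 0.09, 0.74, 2.19, -0.82, 0.77, -0.19], [-0.25, 0.16, 0.74, 2.16, -0.9, 0.77, -0.14]]
25 15 [[-0.75, -0.3, 1.26, 2.3, -0.44, 0.66, -0.4], [-0.59, -0.01, 1.16, 2.27, -0.87, 0.76, -0.07], [-0.2, 0.08, 0.74, 2.24, -0.97, 0.76, -0.02], [-0.03, 0.14, 0.54, 2.21, -1.02, 0.73, 0.0]]
35 10 [[-0.55, -0.16, 0.95, 2.23, -0.32, 0.73, -0.69], [-0.69, -0.07, 1.1, 2.21, -0.43, 0.71, -0.6], [-0.81, 0.09, 1.26, 2.19, -0.66, 0.74, -0.42], [-0.81, 0.3, 1.31, 2.16, -0.93, 0.83, -0.23]]
```

Run:
```python
from h import *
q=Q2(15,30)
for s,o in ((.074,.065),(.074,.055)):
    print([np.round(ctrl.inverse_kinematics(W(s,o),q),2)])
j=ctrl.inverse_kinematics(W(.074,.058),q); print(np.round(j,2))
ctrl.movej(j)
print(S(ctrl.get_eef_pos()),ctrl.get_force())
for s,o in ((.074,.032),(.12,.032),(.17,.032)): print(np.round(ctrl.inverse_kinematics(W(s,o),q),2))
try: ctrl.move_linear(W(.074,.032),vel=.05)
except ctrl.MotionError as x: print(x)
print(ctrl.get_time_s(),np.round(ctrl.get_joints(),2),S(ctrl.get_eef_pos()),ctrl.get_force())
```

```text
[array([-0.23,  0.06,  0.74,  2.21, -0.8 ,  0.77, -0.19])]
[array([-0.67,  0.19,  1.24,  2.21, -0.97,  0.86, -0.05])]
[-0.73  0.21  1.31  2.21 -0.98  0.88 -0.04]
[ 0.07331502  0.05834739 -0.00011462] [-0.55345267  0.05570857 -0.83127863]
[-0.62  0.31  1.19  2.18 -1.09  0.9   0.01]
[-0.72  0.28  1.27  2.11 -1.    0.93 -0.12]
[-0.74  0.22  1.26  2.02 -0.88  0.95 -0.27]
9.4667 [-0.62  0.31  1.19  2.18 -1.09  0.9   0.01] [ 0.07394197  0.0323473  -0.00021896] [-0.48307605  0.47753416 -0.578765  ]
```

Run:
```python
from h import *
f0=np.array(ctrl.get_force());u=Rz.apply([.5,0,.866])
for s in np.arange(.078,.104,.003):
    ctrl.move_linear(W(s,.032),vel=.03)
    f=(np.array(ctrl.get_force())-f0); print(round(s,3),S(ctrl.get_eef_pos()).round(4),round(f@u,2),f.round(2))
print(ctrl.get_time_s(),np.round(ctrl.get_joints(),2))
d=ctrl.get_image("scene")
cv2.imwrite("pics/s3.png",cv2.resize(d["img"][160:300,200:380],None,fx=3,fy=3,interpolation=cv2.INTER_CUBIC))
```

```text
0.078 [0.0785 0.032  0.0001] 0.73 [ 0.19 -0.41  0.77]
0.081 [0.0813 0.032  0.    ] 0.95 [ 0.01 -0.56  1.13]
0.084 [ 0.0842  0.0319 -0.    ] 0.72 [-0.07 -0.95  0.94]
0.087 [0.0871 0.032  0.    ] 0.39 [ 0.04 -0.37  0.45]
0.09 [0.0899 0.0321 0.0001] -0.27 [-0.73 -0.89  0.17]
0.093 [0.0931 0.032  0.0001] 0.29 [-0.92 -0.09  0.87]
0.096 [0.0962 0.032  0.    ] -1.14 [-2.47 -0.54  0.13]
0.099 [0.0993 0.0319 0.    ] 0.05 [-1.29 -0.48  0.83]
0.102 [0.1023 0.0319 0.    ] -1.57 [-2.92 -0.02 -0.14]
11.75 [-0.68  0.28  1.23  2.14 -1.03  0.91 -0.07]
```

View pics/s3.png

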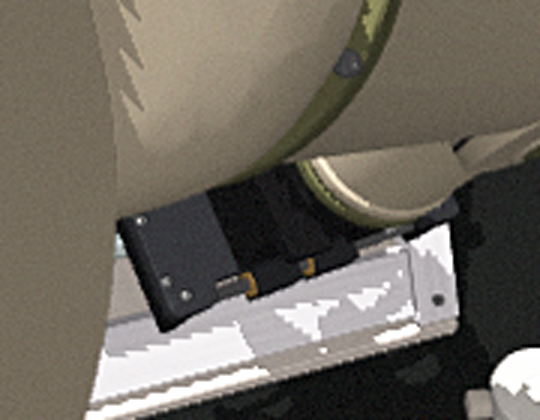

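Run:
```python
from h import *
f0=np.array(ctrl.get_force())
for s in (.12,.135,.148):
    ctrl.move_linear(W(s,.032),vel=.03)
    print(s,S(ctrl.get_eef_pos()).round(4),np.round(ctrl.get_force(),2))
print(ctrl.get_time_s(),np.round(ctrl.get_joints(),2))
im,C,K=wrist("w2"); sc=ctrl.get_image("scene");t=ctrl.get_image("top")
def pr(d): return cv2.projectPoints(W(.085+p[4],.0145,-.1355)[None],d["rvec"],d["tvec"],d["K"],None)[0][0,0]
tiles=[]
for n,(g,c) in {"w":(im,proj(W(.085+p[4],.0145,-.1355),C,K)[0]),"s":(sc["img"],pr(sc)),"t":(t["img"],pr(t))}.items():
    x0,y0=int(np.clip(c[0]-35,0,490)),int(np.clip(c[1]-35,0,350)); print(n,c,x0,y0)
    tiles.append(cv2.resize(g[y0:y0+70,x0:x0+70],(280,280) if 0 else (266,266),interpolation=cv2.INTER_CUBIC))
row=np.hstack(tiles); big=np.hstack([cv2.resize(im,(399,300)),cv2.resize(t["img"],(399,300))])
cv2.imwrite("pics/c1.png",np.vstack([row,big]))
```

```text
0.12 [ 0.1204  0.0319 -0.0002] [-0.92  0.75  0.89]
0.135 [ 1.355e-01  3.190e-02 -1.000e-04] [-1.75  1.12 -0.16]
0.148 [ 0.1485  0.0319 -0.    ] [-0.93 -0.1   0.1 ]
13.7833 [-0.74  0.24  1.27  2.06 -0.93  0.94 -0.2 ]
w [588.9979831  246.48618424] 490 211
s [332.57168741 186.24513449] 297 151
t [338.43514535 174.93678351] 303 139
```

View pics/c1.png

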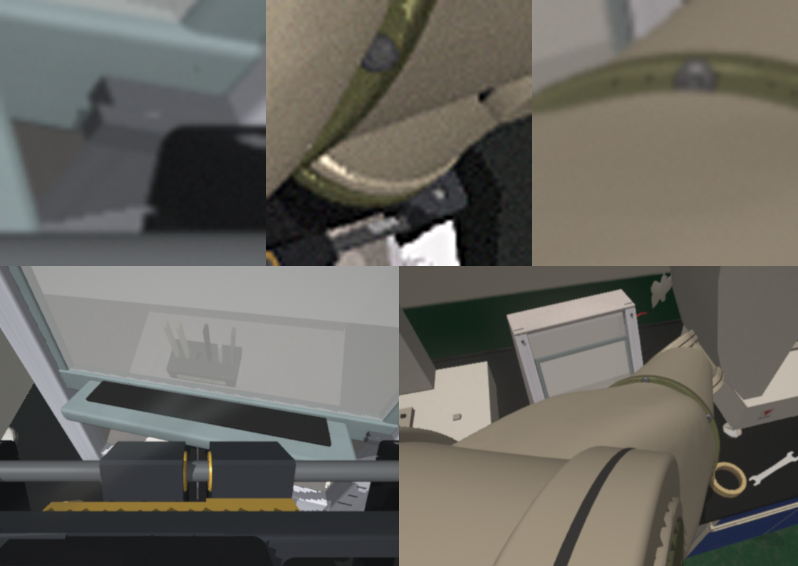

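```bash
cat > m.py <<'E'
from h import *
def slope(name,px,y):
    z=np.load(f"pics/{name}.npz")
    def f(a): return proj(W(.085+a[0],.0145,y+a[1]),z["C"],z["K"])[0]-px
    from scipy.optimize import least_squares
    return least_squares(f,[.08,0]).x.round(4)
E
python3 - <<'E'
from m import *
print("ptr w1",slope("w1",(413,263),-.134),"mark w1",slope("w1",(440,221),-.1355),"ptr w2",slope("w2",(515,237.5),-.134))
z=np.load("pics/w1.npz");g=cv2.imread("pics/w1.png")[200:280,390:480]; h=cv2.imread("pics/w2.png")[190:260,460:560]
cv2.imwrite("pics/c2.png",np.hstack([cv2.resize(g,None,fx=4.4,fy=4.4,interpolation=2),cv2.resize(h,(396,352),interpolation=2)]))
E
```

```text
ptr w1 [0.0355 0.0025] mark w1 [ 0.0999 -0.0046] ptr w2 [0.0972 0.0261]
```

View pics/c2.png

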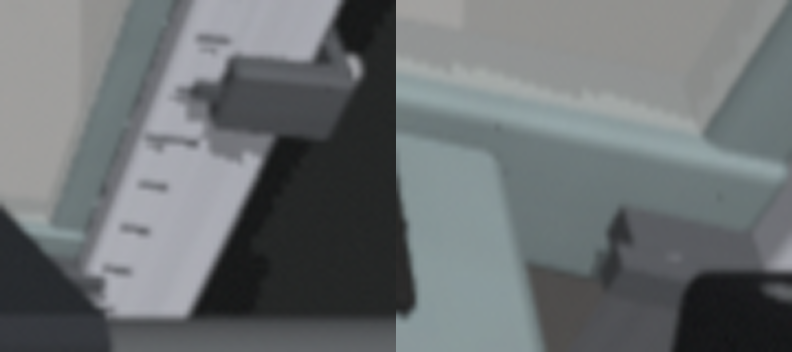

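Run:
```python
from m import *
z=np.load("pics/w2.npz");C,K=z["C"],z["K"]
print(K.round(1).tolist(), "cam",[S(np.linalg.inv(C)[:3,3])])
for q in (.085,.09,.095):
    print(q,"lip top o46 L,R; o6 L,R; ptr",proj([W(.091+q,.046,.1),W(.091+q,.046,-.1),W(.091+q,.006,.1),W(.091+q,.006,-.1),W(.085+q,.0145,-.134)],C,K).round(0).tolist())
print("clip",proj([W(.0846+.0996+a,o,y) for a,o,y in((.009,.019,-.137),(-.009,.019,-.137),(.009,.019,-.16))],C,K).round(0).tolist())
z=np.load("pics/w1.npz");print(slope("w1",(430.5,221.1),-.1355),slope("w1",(413.9,264.8),-.134))
```

```text
[[316.1, 0.0, 276.8], [0.0, 316.1, 213.1], [0.0, 0.0, 1.0]] cam [array([ 0.29049062,  0.13184137, -0.02830286])]
0.085 lip top o46 L,R; o6 L,R; ptr [[79.0, 211.0], [505.0, 302.0], [125.0, 166.0], [486.0, 230.0], [563.0, 266.0]]
0.09 lip top o46 L,R; o6 L,R; ptr [[75.0, 204.0], [512.0, 295.0], [122.0, 159.0], [491.0, 223.0], [570.0, 259.0]]
0.095 lip top o46 L,R; o6 L,R; ptr [[70.0, 196.0], [519.0, 288.0], [119.0, 152.0], [496.0, 215.0], [578.0, 252.0]]
clip [[613.0, 242.0], [582.0, 269.0], [682.0, 254.0]]
[0.0984 0.004 ] [0.0328 0.0007]
```

Run:
```python
from m import *
ctrl.move_linear(W(.1535,.032),vel=.03)
print(S(ctrl.get_eef_pos()).round(4),np.round(ctrl.get_force(),2))
ctrl.move_linear(W(.135,.032),vel=.05)
try: ctrl.move_linear(W(.135,.10),vel=.1)
except ctrl.MotionError as x:
    print(x); j=ctrl.inverse_kinematics(W(.135,.07),Q2(15,30)); print(np.round(j,2),np.round(ctrl.get_joints(),2))
print(ctrl.get_time_s(),S(ctrl.get_eef_pos()).round(4),np.round(ctrl.get_joints(),2))
for s,o,y,psi,e in((.2,.12,-.08,15,30),(.22,.12,-.08,5,25),(.24,.12,-.08,0,20),(.24,.12,-.08,15,20),(.25,.14,-.06,10,25),(.22,.12,-.05,10,30)):
    j=ctrl.inverse_kinematics(W(s,o,y),Q2(psi,e)); print(s,o,y,psi,e,j is not None and np.round(j,2))
    T=np.eye(4);T[:3,:3]=Ro.from_quat(Q2(psi,e)).as_matrix();T[:3,3]=W(s,o,y)
    M=np.array([[-4e-4,-.9655,-.2605,.0695],[1,-3e-4,-4e-4,-6e-4],[3e-4,-.2605,.9655,-.161],[0,0,0,1]])
    print(proj([W(.184,.0145,-.135),W(.174,.0145,-.135)],np.linalg.inv(T@M),np.array([[316.1,0,276.8],[0,316.1,213.1],[0,0,1]])).round(0).tolist())
```

```text
[0.1537 0.032  0.    ] [-0.76 -0.12 -0.16]
15.7167 [ 1.349e-01  9.980e-02 -1.000e-04] [-0.71 -0.22  1.13  2.15 -0.36  0.81 -0.59]
0.2 0.12 -0.08 15 30 [-0.51  0.02  1.15  1.92 -0.62  1.08 -0.35]
[[381.0, 180.0], [378.0, 190.0]]
0.22 0.12 -0.08 5 25 [-0.55 -0.26  0.99  2.03 -0.25  0.8  -0.77]
[[352.0, 199.0], [350.0, 208.0]]
0.24 0.12 -0.08 0 20 [-0.45 -0.33  0.84  2.09 -0.17  0.67 -0.91]
[[337.0, 224.0], [336.0, 233.0]]
0.24 0.12 -0.08 15 20 [-0.77 -0.21  1.33  1.96 -0.54  0.95 -0.41]
[[369.0, 236.0], [367.0, 245.0]]
0.25 0.14 -0.06 10 25 [-0.57 -0.3   0.99  1.97 -0.26  0.93 -0.76]
[[378.0, 218.0], [376.0, 225.0]]
0.22 0.12 -0.05 10 30 [-0.6  -0.2   1.02  1.97 -0.28  0.93 -0.75]
[[401.0, 198.0], [398.0, 207.0]]
```

Run:
```python
from m import *
for s,o,y in((.2,.12,-.08),(.2,.085,-.08)):
    try: ctrl.move_linear(W(s,o,y),vel=.12)
    except ctrl.MotionError as x: print(s,o,x)
ctrl.pause(.2)
ims=[]
for i in range(4):
    im,C,K=wrist("w3"); ims.append(im.astype(float))
im=np.mean(ims,0).astype(np.uint8);cv2.imwrite("pics/w3.png",im)
print(ctrl.get_time_s(),S(ctrl.get_eef_pos()).round(4))
P=proj([W(.085+a,.0145,-.135) for a in(.08,.09,.1)],C,K);print(P.round(1).tolist())
c=P[2]; x0,y0=int(c[0]-32),int(c[1]-25);print(x0,y0)
cv2.imwrite("pics/c3.png",cv2.resize(im[y0:y0+58,x0:x0+78],None,fx=10,fy=10,interpolation=cv2.INTER_CUBIC))
```

```text
17.5833 [ 0.2003  0.0852 -0.08  ]
[[369.9, 231.3], [372.8, 222.1], [375.8, 212.4]]
343 187
```

View pics/c3.png

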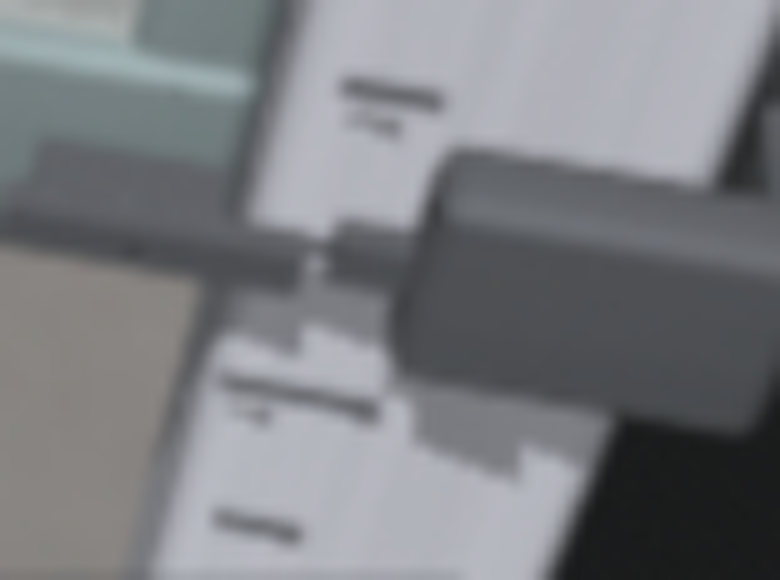

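Run:
```python
import cv2,numpy as np
g=cv2.cvtColor(cv2.imread("pics/w3.png"),cv2.COLOR_BGR2GRAY)[187:245,343:421].astype(int)
for x in (27,28,29,33,34,35,36,37): print(x,g[17:34,x].tolist())
```

```text
27 [169, 173, 175, 177, 173, 148, 106, 96, 88, 79, 78, 84, 105, 124, 127, 126, 128]
28 [178, 180, 181, 182, 180, 157, 112, 97, 90, 80, 79, 83, 102, 122, 126, 126, 126]
29 [183, 184, 184, 184, 182, 162, 118, 99, 93, 86, 87, 93, 109, 123, 126, 127, 130]
33 [182, 182, 181, 179, 169, 145, 118, 88, 81, 86, 86, 103, 122, 125, 126, 134, 158]
34 [180, 180, 180, 178, 160, 121, 99, 86, 78, 78, 80, 98, 119, 125, 126, 128, 150]
35 [180, 181, 180, 179, 159, 117, 99, 91, 81, 78, 80, 95, 116, 124, 125, 126, 137]
36 [181, 181, 181, 179, 164, 126, 100, 92, 82, 78, 79, 90, 111, 124, 126, 126, 130]
37 [182, 181, 182, 180, 169, 135, 102, 93, 85, 79, 79, 87, 107, 123, 124, 123, 126]
```

Run:
```python
from m import *
z=np.load("pics/w3.npz");a=proj([W(.18,.0165,-.131),W(.18,.0165,-.141),W(.185,.0165,-.136),W(.18,.0165,-.136)],z["C"],z["K"]);print("slope",(a[1]-a[0]),a[2]-a[3])
try:
    for s,o,y,v in((.2,.12,-.08,.15),(.135,.10,0,.15),(.135,.032,0,.08)): ctrl.move_linear(W(s,o,y),vel=v)
except ctrl.MotionError as x: print(s,o,x)
print(ctrl.get_time_s(),S(ctrl.get_eef_pos()).round(4),np.round(ctrl.get_joints(),2))
```

```text
slope [14.36762763  2.61950297] [ 1.57686938 -4.94255763]
19.8417 [ 0.1353  0.0323 -0.0004] [-0.68  0.22  1.2   2.08 -0.92  0.9  -0.2 ]
```

Run:
```python
from m import *
ctrl.move_linear(W(.150,.032),vel=.05)
ctrl.move_linear(W(.1554,.032),vel=.02); ctrl.pause(.2)
print(S(ctrl.get_eef_pos()).round(4))
for s,o,y,v in((.135,.032,0,.05),(.135,.10,0,.1),(.2,.12,-.08,.15),(.2,.085,-.08,.1)): ctrl.move_linear(W(s,o,y),vel=v)
ctrl.pause(.2)
im=np.mean([wrist("w4")[0].astype(float) for _ in range(4)],0).astype(np.uint8);cv2.imwrite("pics/w4.png",im)
g=cv2.cvtColor(im,cv2.COLOR_BGR2GRAY)[187:245,343:421].astype(int)
for x in (27,28,29,33,34,35,36,37): print(x,g[15:34,x].tolist())
print(ctrl.get_time_s(),S(ctrl.get_eef_pos()).round(4))
```

```text
[ 0.1552  0.032  -0.    ]
27 [157, 163, 167, 171, 173, 158, 121, 99, 92, 81, 78, 80, 95, 117, 127, 131, 138, 144, 149]
28 [173, 176, 177, 179, 180, 168, 134, 102, 93, 84, 78, 79, 89, 111, 126, 131, 148, 168, 173]
29 [180, 182, 182, 183, 183, 174, 142, 103, 94, 86, 81, 83, 91, 109, 124, 129, 150, 176, 180]
33 [183, 182, 182, 182, 181, 180, 169, 146, 120, 89, 82, 88, 88, 105, 123, 126, 126, 131, 155]
34 [182, 181, 180, 181, 181, 179, 160, 121, 99, 87, 78, 78, 81, 99, 120, 125, 125, 128, 150]
35 [180, 180, 181, 181, 180, 179, 159, 117, 99, 91, 80, 78, 80, 95, 117, 124, 125, 126, 138]
36 [180, 181, 181, 181, 181, 180, 163, 123, 100, 92, 82, 78, 79, 91, 112, 124, 126, 126, 130]
37 [181, 181, 181, 182, 182, 180, 167, 134, 102, 93, 84, 79, 78, 86, 107, 123, 124, 124, 126]
24.075 [ 0.2002  0.0852 -0.08  ]
```

Run:
```python
from m import *
ctrl.move_linear(W(.23,.15,-.05),vel=.12); ctrl.pause(.3)
print(ctrl.get_time_s(),np.round(ctrl.get_force(),2)); print(ctrl.job_done())
```

```text
25.3083 [0.26 0.17 0.34]
the job is handed in; nothing more can be done
None
```

I pushed the window up by its lip until the pointer was about 0.5 mm below level with the marker clip, by the last wrist-camera check. I then moved the arm clear and handed the job in at 25.3 s, with the marker not shifted and no judging result returned.

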